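# Wedge the reaction beam off its rests in the torque check fixture

## Robot

A 6-joint arm with a two-finger parallel gripper is mounted at the origin on the work surface. World frame = base frame: x ahead of the robot, y to its left, z up, the work surface at z = 0. Lengths are in m, angles in rad, forces in N, time in s.
With the tool pointing down it reaches from about 0.275 to 0.825 m from the base axis. Payload 5.2 kg.
Tool frame: the origin (TCP) lies between the finger pads; the fingertips stand 8 mm ahead of it and the grasp point (between the pads) lies 11 mm behind it; y points along the fingers, x is the direction in which the jaws open and shut, and the axes are right-handed (so a half turn about y gives the same grasp; the last joint's range is limited). The gripper opens to 93 mm and grips with 3 to 60 N. Pads are 15 mm wide; open, the fingers measure 128 mm over their backs; the gripper's body (75 mm by 188 mm) begins 65 mm behind the grasp point.
Start: joints at [1.056, 0.259, 1.535, -0, 1.348, -0.203], TCP at [0.169, 0.523, 0.227] pointing down, gripper open.
Joint ranges: [-3.14, 3.14], [-0.91, 2.08], [0.19, 2.58], [-1.22, 4.36], [0.22, 2.71], [-3.12, 3.12]. Speed limits (rad/s): [2.57, 2.57, 3.14, 3.14, 3.14, 3.14].

## Interface

Orientations are given as [roll, pitch, yaw] about the fixed x, y, z axes, in that order (R = Rz(yaw) Ry(pitch) Rx(roll)).
In Python, from plant import state, viewer, r gives the robot as it stands.
- The arm moves only by the tool carry_out, never from a script. Its argument "moves" is a list of rows, each a list of 2 entries, a list of its own where there are three numbers: the shift along the world's x, y, z in cm, then the turn, a rotation vector about the world's x, y, z in rad. In form: [[[x, y, z], [rx, ry, rz]], ...]. A call has exactly 10 rows; each row shifts and turns the commanded pose from where the row before left it; what a row does not reach is not made up. A row lasts 1/12 s, in which the tool goes at most 41.7 mm and 7.16 degrees, less where a joint would pass 70% of its speed; a pose out of reach is approached as far as the arm can. A call is refused whole if a number of a shift passes 4.17 or a number of a turn 0.125, either way. A call with a gripper value outside its range is refused whole. "claw" is the gripper command: -1 is fully open, 1 is shut, values between are in proportion, set as the call begins (left out, the last holds). The fingers move at their own pace and stop on an object; "squeeze" is the grip in N (left out, the last holds). Time passes only in rows, so rows that do not move let the fingers close, or fill a call up. It gives the time, the measured TCP pose, the force and the opening at its end, in the units of the state.
- state(): the state, without advancing time (a new reading comes with each control period).
- viewer.camera(name): name is "scene" or "top" or "wrist"; returns a dict with "color" (384x512x3 uint8, red, green, blue), "z_map" (384x512 float32, m along the optical axis (not along the pixel's ray), 0 where there is no reading), "intrinsics" (3x3 intrinsics, pixels), "cam_to_world" (4x4, takes a point from camera to world coordinates); the wrist camera has in their place "mount" (4x4, takes a point from camera to tool coordinates, whose origin is the TCP and whose axes are the tool frame's). Camera axes: x right, y down, z forward; pixel columns grow to the right and rows downward; lengths in m; the calibration is good to about 2 mm. A picture is of the moment at which its call begins: read the wrist's pose just before it.
- r.close_job(): hands the job in, once; it reports no verdict.
The state is a dict: "t": time; "joint_pos": joint angles; "qvel": joint speeds; "effort": joint torques, N m; "tcp_pos": TCP position; "ee_rot": TCP orientation; "wrist_force": force on the tool from outside, world axes, zero at the start; "wrist_torque": the same for the moment, N m; "grip_width": finger opening in m.
Only numpy, scipy, OpenCV 4.12 (cv2) and the standard library are available. Lean on these libraries where they do the work, as an engineer would, in place of code of your own. Each camera call takes 0.05 s, during which the arm holds its last target.

## Task

Swing the guard door of the torque check fixture wide open, then grip the leveling wedge and, keeping it flat on the bench, push it thin end first through the doorway and under the crossbar of the reaction beam until the bar just lifts off its two rest blocks, by about 5 mm. Finish while still holding the wedge there in the gripper: the wedge alone must carry the beam (the robot must not touch the beam), with the door left open. Do not disturb the loose parts on the shelf or the socket on the bench.

Things in the scene. Friction and masses are not known exactly. Their poses are not given: they have to be found in the camera images.
- fixture: Fixed fixture in grey guards (170 x 300 mm, sides 55 mm, back 70 mm high), no roof or sill: the bench runs on inside. Origin on the bench under the middle of the shut door; x points in through the doorway (150 mm between posts 85 mm high), y to the hinge side. Two steel rest blocks, 20 mm high, carry the crossbar's ends at x 45, y +-46 mm, with a 72 mm gap between them.
- guard_door (a joint): Door angle in rad: 0 shut (may start a little ajar), grows as it swings out, away from the fixture; stops at 1.8. Wide open is 1.4 rad (80 degrees) or more. A stiff hinge keeps it where it is left (about 1 N at the handle). Panel 148 mm wide, 8 mm thick, its top 74 mm above the bench.
- door_handle (a point): Centre of the door handle, an upright round steel post 18 mm in diameter standing 36 mm above the door's top edge, 130 mm from the hinge axis (post top 110 mm, this point 92 mm above the bench). Can be pinched from above; it turns in the grip as the door swings.
- door_hinge (a point): Point on the door's upright hinge axis, 40 mm above the bench, at fixture x 0, y +75 mm.
- beam: Reaction beam in the fixture: a flat-lying steel bar 24 mm wide with a round weight on its middle. Origin on its hinge axis at its far end (30 mm above the bench, fixture x 245, y 0 mm); the near end carries the crossbar. About 0.6 kg; lifting the crossbar takes roughly 3 to 4 N. Axes as the fixture's when resting.
- crossbar (a point): Centre of the crossbar at the beam's near end: a round steel bar 20 mm in diameter and 120 mm long lying across the doorway direction, fixture x 45 mm, y 0. At rest on its two blocks this centre is 30 mm above the bench and the underside 20 mm; the lift is the rise of this point.
- wedge: Loose aluminium leveling wedge, 170 mm long, 40 mm wide, about 0.45 kg, upright black grip post at the thick end. Origin on its underside below the post; x points to the thin end, z up. Underside runs from x -15 to 155 mm. Top is 34 mm high from x -15 to 35 mm, then slopes straight down to 4 mm at x 155 (1 mm per 4 mm).
- wedge_grip (a point): Centre of the wedge's square grip post, 24 by 24 mm, from 34 to 89 mm above the underside (this point 62 mm above it). Axes as wedge.
- wedge_tip (a point): Middle of the wedge's thin end, on its underside, 155 mm ahead of the grip post's centre. Pushed flat on the bench under the crossbar, the wedge meets the bar when this point is 63 mm past the bar's centre; each further 10 mm lifts the bar 2.5 mm, so 5 mm of lift comes at about 83 mm. Axes as wedge.
- shelf: Fixed low galvanized shelf, 110 by 280 mm, 40 mm high, carrying bystander parts. Origin on the bench under its centre.
- coupling: Loose brass drive coupling on the shelf, 44 mm in diameter, 42 mm tall; a bystander. Origin at its underside.
- pulley: Loose white acetal pulley on the shelf, 64 mm in diameter, 30 mm tall; a bystander. Origin at its underside.
- thumb_wheel: Loose knurled aluminium thumb wheel on the shelf, 52 mm in diameter, 28 mm tall; a bystander. Origin at its underside.
- socket: Black deep impact socket standing on the bench, 38 mm in diameter, 78 mm tall; a bystander. Origin at its underside.
There are look-alikes about, which are no part of the job. Leave any purple or yellow look-alike of the wedge alone.

How it is judged:
On the way, in this order (a step that is already met when the one before it is completed fails the run):
1. the guard door stands wide open (over 1.3 rad) (value of joint guard_door above 1.3 rad), for 0.2 s.
2. the wedge's thin end is in under the crossbar, at least 20 mm past its centre (x of wedge_tip in the frame of fixture above 0.065 m and horizontal distance between wedge_tip and crossbar below 0.075 m and height (world z) of wedge_tip below 0.012 m), for 0.1 s.
At the end, for the whole second after the job is handed in: The crossbar is 2 to 9 mm above its rest height, carried by the wedge (over 0.5 N); the wedge lies flat on the bench (thin end under 6 mm up, tilt under 4 degrees), still, held by the fingers (over 1 N); the robot does not touch the beam; the door is open over 1.2 rad (height (world z) of crossbar between 0.032 and 0.039 m and contact force between wedge and beam above 0.5 N and contact force between the fingers and wedge above 1 N and contact force between each of the fingers, the arm and beam below 0.3 N and x of wedge_tip in the frame of fixture above 0.09 m and height (world z) of wedge_tip below 0.006 m and angle between wedge_grip's own z axis and vertical below 0.07 rad and linear speed of wedge below 0.02 m/s and value of joint guard_door above 1.2 rad); the arm keeps its last pose, push and grip.
It fails at once if a bystander part was moved more than 20 mm (distance of any of coupling, pulley, thumb_wheel, socket from where it was at the start of the episode above 0.02 m).
It also fails if it takes over 61 s, if anything falls off the work surface, if the arm or the gripper's body presses on something with over 40 N, if the wrist force passes 120 N, or if a joint passes its speed limit or range.

## Working session

There is one attempt and no reset: what is moved stays moved. The work goes in short steps, Python scripts to look and compute and a tool call to move; the robot and the scene stay as the last step left them, time stands still between calls to the robot, and variables do not carry over. Pictures are saved under pics/ and viewed, and the job is handed in when it is done.

Besides the shell and the picture viewer there is one more tool, called after ">>>" in YAML: its name, and indented under it one key for each argument. carry_out: Moves the arm, as the interface text tells. Its arguments: {"type":"object","properties":{"moves":{"type":"array"},"claw":{"type":"number"},"squeeze":{"type":"number"}},"required":["moves"]}

```bash
ls; mkdir -p pics; cat > h.py <<'E'
import numpy as np, cv2
from plant import state, viewer, r
def snap(n,f):
    c=viewer.camera(n); cv2.imwrite('pics/'+f+'.png',cv2.cvtColor(c['color'],cv2.COLOR_RGB2BGR)); np.savez('pics/'+f+'.npz',**c); return c
def pts(c):
    z=c['z_map'];K=np.array(c['intrinsics']);v,u=np.indices(z.shape)
    P=np.stack([(u-K[0,2])/K[0,0]*z,(v-K[1,2])/K[1,1]*z,z],-1)
    T=np.array(c['cam_to_world']); return P@T[:3,:3].T+T[:3,3]
def proj(c,p):
    K=np.array(c['intrinsics']);T=np.linalg.inv(np.array(c['cam_to_world']));q=K@(T[:3,:3]@np.array(p)+T[:3,3]);return q[:2]/q[2]
E
python3 - <<'E'
from h import *
s=state();print(s)
for n in('scene','top'):
    c=snap(n,n+'0');print(n,c['intrinsics'],c['cam_to_world'])
E
```

```text
pics
{'t': 0.0, 'joint_pos': array([ 1.05623170e+00,  2.59314787e-01,  1.53605892e+00,  8.51156054e-06,
        1.34801967e+00, -2.02813940e-01]), 'qvel': array([ 7.31157535e-04, -5.86253702e-04,  2.26671947e-05, -1.12608805e-03,
        3.38177569e-04,  7.23918003e-05]), 'effort': array([ 4.57278793e-04, -4.37322521e+01, -2.84000337e+01,  7.17713661e-02,
        4.15700139e-02, -2.10971411e-04]), 'tcp_pos': array([0.1684149 , 0.52302399, 0.22584259]), 'ee_rot': array([-1.57042549,  0.00176214,  1.25904407]), 'wrist_force': array([-0.20649031, -0.07124818,  1.11045444]), 'wrist_torque': array([-0.03756551, -0.01361585, -0.04661288]), 'grip_width': 0.09294887644500249}
scene [[428.38404809   0.         256.35582286]
 [  0.         428.38404809 185.3045201 ]
 [  0.           0.           1.        ]] [[-0.23550631  0.79121149 -0.56437678  1.20882217]
 [ 0.97186905  0.19010982 -0.13902808  0.25279879]
 [-0.00270705 -0.58124232 -0.81372602  1.00357731]
 [ 0.          0.          0.          1.        ]]
top [[496.96950024   0.         265.10191125]
 [  0.         496.96950024 191.45805908]
 [  0.           0.           1.        ]] [[ 0.01524142 -0.99687617  0.07749587  0.48160829]
 [-0.99988172 -0.01503579  0.00323623  0.08539654]
 [-0.00206091 -0.07753602 -0.99698742  1.46046493]
 [ 0.          0.          0.          1.        ]]
```

View pics/scene0.png

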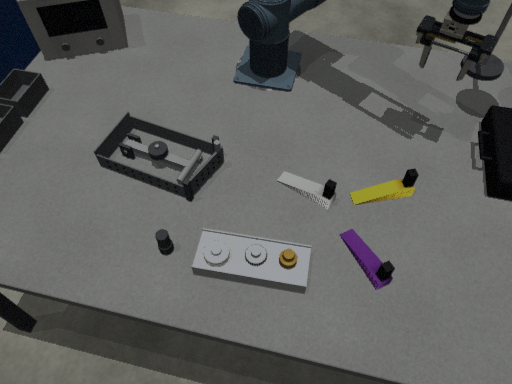

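View pics/top0.png

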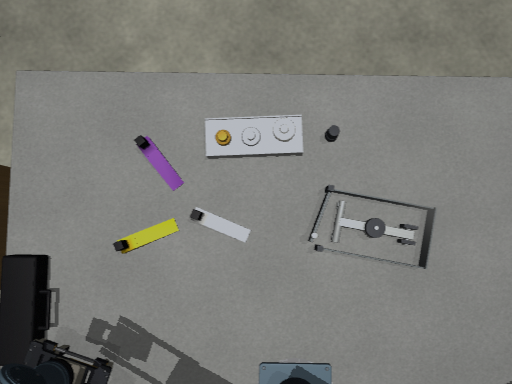

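```bash
python3 - <<'E'
import cv2,numpy as np
a=cv2.imread('pics/top0.png')
cv2.imwrite('pics/topc.png',np.hstack([cv2.resize(a[175:275,295:445],None,fx=2.6,fy=2.6*1.5,interpolation=2)[:390],cv2.resize(a[190:260,180:260],None,fx=4.8,fy=5.571,interpolation=2)[:390]]))
b=cv2.imread('pics/scene0.png')
cv2.imwrite('pics/scenec.png',np.vstack([cv2.resize(b[105:205,80:240],None,fx=4,fy=3,interpolation=2),cv2.resize(b[160:220,260:420],None,fx=4,fy=4,interpolation=2)]))
E
```

```text
(no output)
```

View pics/topc.png

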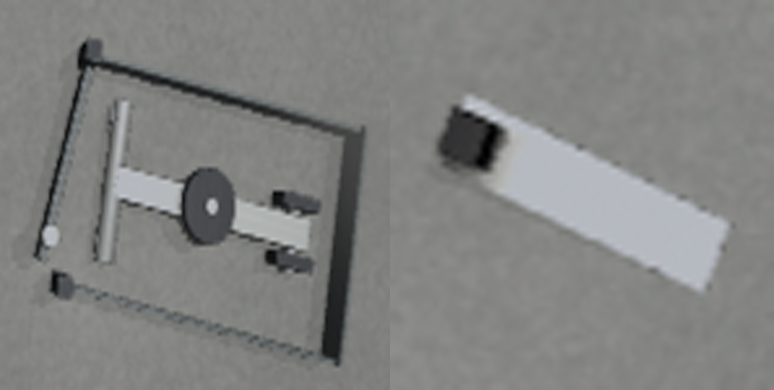

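View pics/scenec.png

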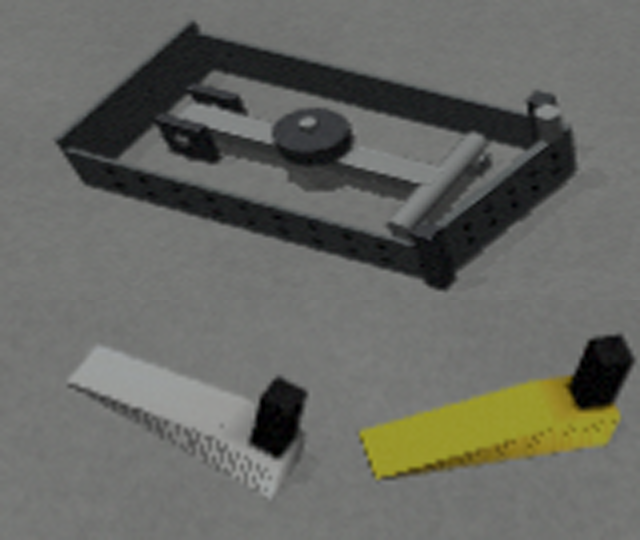

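```bash
python3 - <<'E'
from h import *
def ray(c,u,v,z):
    K=c['intrinsics'];T=c['cam_to_world'];d=T[:3,:3]@np.array([(u-K[0,2])/K[0,0],(v-K[1,2])/K[1,1],1]);o=T[:3,3]
    return o+d*(z-o[2])/d[2]
c=np.load('pics/top0.npz');P=pts(c);I=c['color'].astype(int);hsv=cv2.cvtColor(c['color'],cv2.COLOR_RGB2HSV)
# silver wedge mask
m=np.zeros(I.shape[:2],bool);m[200:250,195:255]=True
m&=I.min(2)>125
ys,xs=np.nonzero(m);print('n',len(xs))
X=P[m];print(X.min(0),X.max(0))
# points plan: 
rect=cv2.minAreaRect(X[:,:2].astype(np.float32));print('rect',rect, cv2.boxPoints(rect))
d=np.zeros_like(m);d[200:230,185:210]=True;d&=(I.max(2)<60);
Y=P[d];print('post',len(Y),np.median(Y[Y[:,2]>.08],0),Y[Y[:,2]>.08].min(0),Y[Y[:,2]>.08].max(0))
# fixture
for n,(u,v,z) in dict(hinge=(329.6,187.8,.085),other=(318.8,248,.085),handle=(313.8,235.5,.11)).items():
    u0,v0=int(u),int(v);print(n,ray(c,u,v,z),P[v0-2:v0+3,u0-2:u0+3,2].round(3).tolist())
    q=P[v0-8:v0+9,u0-8:u0+9].reshape(-1,3);k=q[abs(q[:,2]-z)<.006];print('   ',len(k),k.mean(0),k.min(0),k.max(0))
E
```

```text
n 2857
[ 0.42339654  0.08539654 -0.01052906] [0.56929165 0.29657775 1.46046493]
rect ((0.4967183470726013, 0.19057819247245789), (0.14394229650497437, 0.20986415445804596), 0.8974590301513672) [[0.42311248 0.2943701 ]
 [0.42639956 0.08453171]
 [0.5703242  0.08678627]
 [0.5670371  0.29662466]]
post 89 [0.52279755 0.27951597 0.08972192] [0.48160829 0.08539654 0.08189533] [0.53387905 0.29361284 1.46046493]
hinge [ 0.60141195 -0.08906897  0.085     ] [[0.0, 0.075, 0.088, 0.088, 0.084], [0.052, 0.078, 0.085, 0.092, 0.088], [0.06, 0.083, 0.084, 0.089, 0.088], [0.055, 0.082, 0.085, 0.085, 0.088], [0.067, 0.089, 0.085, 0.088, 0.089]]
    35 [ 0.60190295 -0.09237647  0.08636694] [ 0.59506709 -0.10118417  0.08138967] [ 0.60957038 -0.08417826  0.09039764]
other [ 0.43474642 -0.06022963  0.085     ] [[0.042, 0.076, 0.088, 0.09, 0.088], [0.055, 0.074, 0.084, 0.088, 0.089], [0.057, 0.081, 0.085, 0.085, 0.087], [0.059, 0.083, 0.09, 0.09, 0.089], [0.004, 0.087, 0.088, 0.085, 0.086]]
    37 [ 0.43564506 -0.0627177   0.08624474] [ 0.42653522 -0.07204309  0.08037407] [ 0.45624229 -0.03901743  0.09075802]
handle [ 0.46902605 -0.04382433  0.11      ] [[0.079, 0.111, 0.114, 0.113, 0.111], [0.095, 0.112, 0.105, 0.111, 0.109], [0.095, 0.112, 0.112, 0.106, 0.112], [0.088, 0.112, 0.115, 0.113, 0.108], [0.075, 0.105, 0.1, 0.112, 0.112]]
    33 [ 0.47057465 -0.04577708  0.1105569 ] [ 0.46231702 -0.05281609  0.10479577] [ 0.47851823 -0.03873927  0.11526538]
```

```bash
python3 - <<'E'
from h import *
c=np.load('pics/top0.npz');P=pts(c);I=c['color'].astype(int);z=c['z_map']
m=np.zeros(I.shape[:2],bool);m[200:250,188:255]=True
m&=(I.min(2)>125)&(z>0)
n,l,st,ce=cv2.connectedComponentsWithStats(m.astype(np.uint8));print(st,I[225,225],I[240,210])
m=l==1+np.argmax(st[1:,4])
# undo parallax: pixel rays with own depth, smoothed: plan points
X=P[m&(P[...,2]>0)&(P[...,2]<.045)]
rect=cv2.minAreaRect(X[:,:2].astype(np.float32));b=cv2.boxPoints(rect);print(len(X),rect);print(b)
mu=X[:,:2].mean(0);w,V=np.linalg.eigh(np.cov((X[:,:2]-mu).T));print(mu,V[:,1],np.sqrt(w*12))
d=np.zeros_like(m);d[200:230,185:210]=True;d&=(I.max(2)<60)&(z>0)
Y=P[d];Y=Y[abs(Y[:,2]-.089)<.006];print('post',len(Y),Y.mean(0),Y.min(0),Y.max(0))
# crossbar
m=np.zeros_like(m);m[195:245,328:348]=True;m&=(I.min(2)>100)&(z>0)
q=P[m];q=q[(q[:,2]>.03)&(q[:,2]<.05)];print('bar',len(q));mu=q[:,:2].mean(0);w,V=np.linalg.eigh(np.cov((q[:,:2]-mu).T));print(mu,V[:,1],np.sqrt(w*12),cv2.minAreaRect(q[:,:2].astype(np.float32)))
# disc weight, side guards
for nm,(u0,u1,v0,v1,zz,t) in dict(side1=(340,425,185,212,.055,.006),side2=(330,420,248,268,.055,.006),back=(418,440,205,270,.070,.006),allb=(345,420,215,245,.04,.012)).items():
    q=P[v0:v1,u0:u1].reshape(-1,3);q=q[abs(q[:,2]-zz)<t];mu=q[:,:2].mean(0);w,V=np.linalg.eigh(np.cov((q[:,:2]-mu).T));print(nm,len(q),mu,V[:,1],np.sqrt(w*12),np.arctan2(*V[::-1,1]))
# bystanders rough
for nm,(u,v) in dict(socket=(333,132),pul=(284,129),coup=(223,137)).items():print(nm,P[v,u])
E
```

```text
[[     0      0    512    384 193489]
 [   188    200     67     50   3119]] [181 185 192] [134 135 132]
2211 ((0.4962579607963562, 0.2181628942489624), (0.14337846636772156, 0.1945553421974182), 0.8955095410346985)
[[0.42305714 0.31430826]
 [0.4260978  0.11977668]
 [0.5694588  0.12201753]
 [0.5664181  0.31654912]]
[0.49500496 0.21160111] [-0.00950388  0.99995484] [0.14127461 0.18596603]
post 71 [0.5217581  0.28088955 0.08962778] [0.50914848 0.26831064 0.08318709] [0.53387905 0.29361284 0.09472651]
bar 310
[ 0.50982909 -0.12462399] [-0.98422846  0.17690205] [0.02677476 0.11127037] ((0.5096162557601929, -0.13027061522006989), (0.03421493619680405, 0.11925555020570755), 79.3450927734375)
side1 145 [ 0.57613642 -0.24143051] [0.17109494 0.98525455] [0.00486634 0.24662197] 1.3988554354776759
side2 131 [ 0.4073521  -0.22237447] [0.1701421  0.98541954] [0.00420034 0.25534192] 1.3998224619483244
back 133 [ 0.46634185 -0.37287129] [-0.98527966  0.17095028] [0.00620424 0.17397583] 2.9697985904933706
allb 513 [ 0.48860825 -0.25057548] [0.165814   0.98615705] [0.03800314 0.23265521] 1.4042129465628188
socket [ 0.76002884 -0.09882978  0.07709399]
pul [0.768006   0.03906795 0.06999698]
coup [0.73962973 0.21005198 0.08533977]
```

>>> carry_out:
  moves:
    - [[1.5,-2.8,-0.3],[0,0,0]]
    - [[1.5,-2.8,-0.3],[0,0,0]]
    - [[1.5,-2.8,-0.3],[0,0,0]]
    - [[1.5,-2.8,-0.3],[0,0,0]]
    - [[1.5,-2.8,-0.3],[0,0,0]]
    - [[1.5,-2.8,-0.3],[0,0,0]]
    - [[1.5,-2.8,-0.3],[0,0,0]]
    - [[1.5,-2.8,-0.3],[0,0,0]]
    - [[1.5,-2.8,-0.3],[0,0,0]]
    - [[1.5,-2.8,-0.3],[0,0,0]]
  claw: -1
  squeeze: 15

```text
t: 0.93
tcp_pos: [0.3188, 0.242, 0.1964]
ee_rot: [-1.571, 0.0, 1.259]
wrist_force: [1.2, 0.8, 0.5]
grip_width: 0.0931
```

>>> carry_out:
  moves:
    - [[1.5,-2.8,-0.3],[0,0,0]]
    - [[1.5,-2.8,-0.3],[0,0,0]]
    - [[1.5,-2.8,-0.3],[0,0,0]]
    - [[1.5,-2.8,-0.3],[0,0,0]]
    - [[1.5,-2.8,-0.3],[0,0,0]]
    - [[1.5,-2.8,-0.3],[0,0,0]]
    - [[1.5,-2.8,-0.3],[0,0,0]]
    - [[1.5,-2.8,-0.3],[0,0,0]]
    - [[1.5,-2.8,-0.3],[0,0,0]]
    - [[1.5,-2.8,-0.3],[0,0,0]]

```text
t: 1.77
tcp_pos: [0.4689, -0.038, 0.1662]
ee_rot: [-1.57, -0.0, 1.259]
wrist_force: [0.9, 0.3, -0.3]
grip_width: 0.0933
```

```bash
python3 - <<'E'
from h import *
from scipy.spatial.transform import Rotation as R
s=state();print(s['t'],s['tcp_pos'],s['ee_rot'],s['wrist_force'])
c=viewer.camera('wrist');cv2.imwrite('pics/w1.png',cv2.cvtColor(c['color'],cv2.COLOR_RGB2BGR))
T=np.eye(4);T[:3,:3]=R.from_euler('xyz',s['ee_rot']).as_matrix();T[:3,3]=s['tcp_pos'];c=dict(c);c['cam_to_world']=T@np.array(c['mount'])
np.savez('pics/w1.npz',**c)
print(proj(c,[.4706,-.0458,.11]),proj(c,s['tcp_pos']))
E
```

```text
1.7667 [ 0.46891191 -0.03800882  0.16622401] [-1.57018934e+00 -9.85239209e-05  1.25868266e+00] [ 0.94824076  0.25490831 -0.27714235]
[245.85874877 214.03871979] [255.6339392  242.66128519]
```

View pics/w1.png

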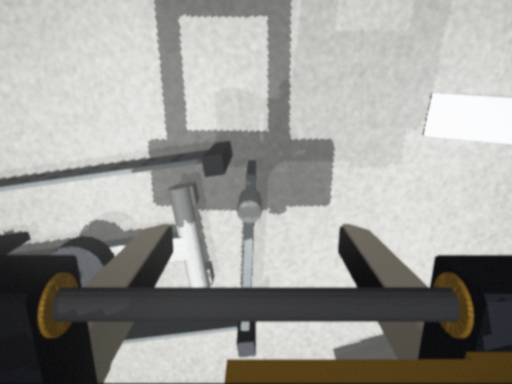

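```bash
cat >> h.py <<'E'
def ray(c,u,v,z):
    K=np.array(c['intrinsics']);T=np.array(c['cam_to_world']);d=T[:3,:3]@np.array([(u-K[0,2])/K[0,0],(v-K[1,2])/K[1,1],1]);o=T[:3,3]
    return o+d*(z-o[2])/d[2]
E
python3 - <<'E'
from h import *
c=np.load('pics/w1.npz');print(ray(c,249,204,.11),pts(c)[200:210,249])
E
```

```text
[ 0.46414956 -0.04132278  0.11      ] [[ 0.46140714 -0.04042482  0.10977201]
 [ 0.46171056 -0.04049812  0.11111626]
 [ 0.46241331 -0.04072969  0.11110047]
 [ 0.46305032 -0.04093525  0.11130649]
 [ 0.46367792 -0.0411371   0.11154294]
 [ 0.46460769 -0.04145773  0.11080035]
 [ 0.46507776 -0.04159763  0.11154962]
 [ 0.46604807 -0.04193368  0.11070178]
 [ 0.46657504 -0.04209595  0.11126599]
 [ 0.46727547 -0.04232609  0.11128403]]
```

```bash
python3 - <<'E'
from h import *
c=np.load('pics/w1.npz');P=pts(c)[180:235,225:275].reshape(-1,3);P=P[abs(P[:,2]-.11)<.004];print(len(P),P.min(0),P.max(0),cv2.minEnclosingCircle(P[:,:2].astype(np.float32)),np.median(P,0))
E
```

```text
477 [ 0.46063669 -0.05169618  0.10606173] [ 0.4780516  -0.03432107  0.11295073] ((0.4698706865310669, -0.043232738971710205), 0.008725669234991074) [ 0.46867379 -0.04259442  0.11096748]
```

>>> carry_out:
  moves:
    - [[0.1,-0.6,-0.8],[0,0,0]]
    - [[0,0,-1.0],[0,0,0]]
    - [[0,0,-1.0],[0,0,0]]
    - [[0,0,-1.0],[0,0,0]]
    - [[0,0,-1.0],[0,0,0]]
    - [[0,0,-1.0],[0,0,0]]
    - [[0,0,-1.0],[0,0,0]]
    - [[0,0,-0.6],[0,0,0]]
    - [[0,0,-0.3],[0,0,0]]
    - [[0,0,0],[0,0,0]]

```text
t: 2.65
tcp_pos: [0.469, -0.0418, 0.0888]
ee_rot: [-1.569, -0.0, 1.26]
wrist_force: [-0.8, -0.1, 0.2]
grip_width: 0.0932
```

>>> carry_out:
  moves:
    - [[0,0,0],[0,0,0]]
    - [[0,0,0],[0,0,0]]
    - [[0,0,0],[0,0,0]]
    - [[0,0,0],[0,0,0]]
    - [[0,0,0],[0,0,0]]
    - [[0,0,0],[0,0,0]]
    - [[0,0,0],[0,0,0]]
    - [[0,0,0],[0,0,0]]
    - [[0,0,0],[0,0,0]]
    - [[0,0,0],[0,0,0]]
  claw: 1
  squeeze: 12

```text
t: 3.48
tcp_pos: [0.4697, -0.0425, 0.0896]
ee_rot: [-1.571, -0.0, 1.259]
wrist_force: [0.0, -0.3, -0.9]
grip_width: 0.0307
```

```bash
python3 - <<'E'
from h import *
s=state();print(s['t'],s['tcp_pos'],s['wrist_force'],s['grip_width'])
h=np.array([.592,-.0925]);p=s['tcp_pos'][:2]
for p in (p,np.array([.470,-.0437])):
    d=p-h;a=np.arctan2(d[1],d[0]);print(np.hypot(*d),a,2.970-a)
E
```

```text
3.4833 [ 0.46969629 -0.0425062   0.08963902] [ 0.00125459 -0.3119644  -0.90392519] 0.030706674240972256
0.1321271270703441 2.7535508706483784 0.21644912935162175
0.1313980212940819 2.761086276477428 0.20891372352257198
```

```bash
python3 - <<'E'
import numpy as np
h=np.array([.592,-.0925]);a=np.linspace(2.757,1.37,23);P=h+.1312*np.c_[np.cos(a),np.sin(a)]
d=np.round(np.diff(P*100,axis=0),2)
for x in d:print(x.tolist())
print(P[-1])
E
```

```text
[0.33, 0.76]
[0.38, 0.73]
[0.43, 0.71]
[0.47, 0.68]
[0.51, 0.65]
[0.55, 0.62]
[0.59, 0.58]
[0.63, 0.54]
[0.66, 0.5]
[0.69, 0.46]
[0.72, 0.41]
[0.74, 0.37]
[0.76, 0.32]
[0.78, 0.27]
[0.8, 0.22]
[0.81, 0.17]
[0.82, 0.12]
[0.82, 0.07]
[0.83, 0.02]
[0.83, -0.04]
[0.82, -0.09]
[0.82, -0.14]
[0.6181678  0.03606394]
```

>>> carry_out:
  moves:
    - [[0,0,0],[0,0,0]]
    - [[0,0,0],[0,0,0]]
    - [[0,0,0],[0,0,0]]
    - [[0,0,0],[0,0,0]]
    - [[0,0,0],[0,0,0]]
    - [[0.33,0.76,0],[0,0,0]]
    - [[0.38,0.73,0],[0,0,0]]
    - [[0.43,0.71,0],[0,0,0]]
    - [[0.47,0.68,0],[0,0,0]]
    - [[0.51,0.65,0],[0,0,0]]

```text
t: 4.32
tcp_pos: [0.4911, -0.0061, 0.0895]
ee_rot: [-1.57, 0.0, 1.26]
wrist_force: [-2.1, -1.7, -0.6]
grip_width: 0.0179
```

>>> carry_out:
  moves:
    - [[0.55,0.62,0],[0,0,0]]
    - [[0.59,0.58,0],[0,0,0]]
    - [[0.63,0.54,0],[0,0,0]]
    - [[0.66,0.5,0],[0,0,0]]
    - [[0.69,0.46,0],[0,0,0]]
    - [[0.72,0.41,0],[0,0,0]]
    - [[0.74,0.37,0],[0,0,0]]
    - [[0.76,0.32,0],[0,0,0]]
    - [[0.78,0.27,0],[0,0,0]]
    - [[0.8,0.22,0],[0,0,0]]

```text
t: 5.15
tcp_pos: [0.5607, 0.036, 0.0895]
ee_rot: [-1.57, 0.0, 1.259]
wrist_force: [-2.8, -1.7, -2.5]
grip_width: 0.0175
```

>>> carry_out:
  moves:
    - [[0.81,0.17,0],[0,0,0]]
    - [[0.82,0.12,0],[0,0,0]]
    - [[0.82,0.07,0],[0,0,0]]
    - [[0.83,0.02,0],[0,0,0]]
    - [[0.83,-0.04,0],[0,0,0]]
    - [[0.82,-0.09,0],[0,0,0]]
    - [[0.82,-0.14,0],[0,0,0]]
    - [[0,0,0],[0,0,0]]
    - [[0,0,0],[0,0,0]]
    - [[0,0,0],[0,0,0]]

```text
t: 5.98
tcp_pos: [0.6192, 0.0378, 0.0895]
ee_rot: [-1.572, -0.002, 1.259]
wrist_force: [1.6, 5.1, -5.9]
grip_width: 0.0172
```

>>> carry_out:
  moves:
    - [[0,0,0],[0,0,0]]
    - [[0,0,0],[0,0,0]]
    - [[0,0,0],[0,0,0]]
    - [[0,0,0],[0,0,0]]
    - [[0,0,0],[0,0,0]]
    - [[0,0,1],[0,0,0]]
    - [[0,0,2],[0,0,0]]
    - [[0,0,2],[0,0,0]]
    - [[0,0,2],[0,0,0]]
    - [[0,0,2],[0,0,0]]
  claw: -1

```text
t: 6.82
tcp_pos: [0.6177, 0.0366, 0.1815]
ee_rot: [-1.572, 0.0, 1.259]
wrist_force: [0.3, 0.3, -0.2]
grip_width: 0.0791
```

```bash
python3 - <<'E'
from h import *
s=state();print(s['t'],s['tcp_pos'],s['ee_rot'])
c=snap('scene','scene2')
c=np.load('pics/top0.npz');P=pts(c);z=c['z_map'];Q=P[195:250,183:260].reshape(-1,3);zz=z[195:250,183:260].ravel()
# wedge from colour: print values
I=c['color'];print(I[205:245:4,195:255:6].mean(2).astype(int))
E
```

```text
6.8167 [0.61765235 0.03663928 0.18154039] [-1.57156856e+00  4.79152432e-06  1.25889183e+00]
[[127 131 131 131 127 129 131 130 133 133]
 [148 176 131 130 129 135 132 130 130 133]
 [ 51   5 186 121 132 132 131 132 135 133]
 [ 53  61 186 186 186 129 132 130 135 129]
 [106 158 186 186 186 186 143 134 130 132]
 [134 123 185 186 186 186 186 186 130 129]
 [130 128 131 145 186 186 186 186 186 162]
 [136 131 132 134 130 184 186 185 185 146]
 [132 136 133 137 134 136 127 186 186 131]
 [133 132 136 136 132 134 132 127 175 131]]
```

View pics/scene2.png

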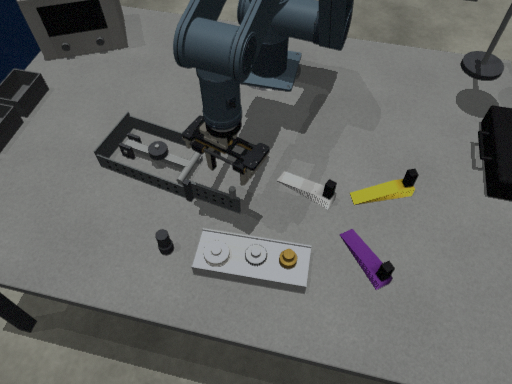

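```bash
python3 - <<'E'
from h import *
c=np.load('pics/top0.npz');I=c['color'].astype(int)
m=(I.min(2)>160);m[:200]=0;m[250:]=0;m[:,:188]=0;m[:,260:]=0
n,l,st,ce=cv2.connectedComponentsWithStats(m.astype(np.uint8));m=l==1+np.argmax(st[1:,4]);print(m.sum())
X=pts(c)[m&(c['z_map']>0)]
# robust height then plan
b=X[:,2]<.05;X=X[b]
r_=cv2.minAreaRect(X[:,:2].astype(np.float32));print(r_);print(cv2.boxPoints(r_))
mu=X[:,:2].mean(0);w,V=np.linalg.eigh(np.cov((X[:,:2]-mu).T));d=V[:,1]*np.sign(-V[1,1]);print('dir',d,np.arctan2(d[1],d[0]),mu,np.sqrt(12*w))
post=np.array([.5218,.2809]);print('lateral',np.cross(d,mu-post),'tip-from-mu',(X[:,:2]-mu).dot(d).max(),'tip from post',(X[:,:2]-post).dot(d).max())
# tip edge corners from pixels onto z=.004
cnt=max(cv2.findContours(m.astype(np.uint8),0,1)[0],key=len);print(cv2.approxPolyDP(cnt,3,True).squeeze().tolist())
for q in cv2.approxPolyDP(cnt,3,True).squeeze(): print(q,ray(c,*q,.004))
O=np.array([.5181,-.0797]);xf=np.array([-.1708,-.9853]);print('xf angle',np.arctan2(xf[1],xf[0]))
E
```

```text
681
((0.49603039026260376, 0.2169094681739807), (0.1683991402387619, 0.03972258418798447), 67.740966796875)
[[0.44575483 0.14650773]
 [0.4825173  0.13146104]
 [0.54630595 0.2873112 ]
 [0.5095435  0.3023579 ]]
dir [-0.4037873  -0.91485289] -1.986449199263547 [0.49184004 0.20591111] [0.03979743 0.14455931]
lateral 0.0028706032632226652 tip-from-mu 0.07234233891258549 tip from post 0.15304358872431018
[[196, 207], [205, 213], [202, 224], [246, 239], [248, 229]]
[196 207] [0.54604163 0.29209838 0.004     ]
[205 213] [0.52885339 0.26526232 0.004     ]
[202 224] [0.4965602 0.2732478 0.004    ]
[246 239] [0.45484524 0.1437379  0.004     ]
[248 229] [0.48402748 0.13842314 0.004     ]
xf angle -1.7424388464415095<stdin>:10: DeprecationWarning: Arrays of 2-dimensional vectors are deprecated. Use arrays of 3-dimensional vectors instead. (deprecated in NumPy 2.0)
```

>>> carry_out:
  moves:
    - [[-0.95,2.4,0],[0,0,-0.008]]
    - [[-0.95,2.4,0],[0,0,-0.008]]
    - [[-0.95,2.4,0],[0,0,-0.008]]
    - [[-0.95,2.4,0],[0,0,-0.008]]
    - [[-0.95,2.4,0],[0,0,-0.008]]
    - [[-0.95,2.4,0],[0,0,-0.008]]
    - [[-0.95,2.4,0],[0,0,-0.008]]
    - [[-0.95,2.4,0],[0,0,-0.008]]
    - [[-0.95,2.4,0],[0,0,-0.008]]
    - [[-0.95,2.4,0],[0,0,-0.008]]

```text
t: 7.7
tcp_pos: [0.5221, 0.2778, 0.1802]
ee_rot: [-1.571, -0.0, 1.178]
wrist_force: [0.5, -0.5, 0.4]
grip_width: 0.0933
```

```bash
cat >> h.py <<'E'
from scipy.spatial.transform import Rotation as R
def wrist(f):
    s=state();c=dict(viewer.camera('wrist'));cv2.imwrite('pics/'+f+'.png',cv2.cvtColor(c['color'],cv2.COLOR_RGB2BGR))
    T=np.eye(4);T[:3,:3]=R.from_euler('xyz',s['ee_rot']).as_matrix();T[:3,3]=s['tcp_pos'];c['cam_to_world']=T@np.array(c['mount'])
    np.savez('pics/'+f+'.npz',**c); print(s['t'],s['tcp_pos'],s['ee_rot'],s['wrist_force'],s['grip_width']); return c
E
python3 - <<'E'
from h import *
c=wrist('w2');P=pts(c);I=c['color'].astype(int)
print(proj(c,[.522,.281,.089]))
m=(I.max(2)<70)&(abs(P[...,2]-.089)<.005)&(np.hypot(P[...,0]-.522,P[...,1]-.281)<.035)
Q=P[m];print(len(Q),cv2.minAreaRect(Q[:,:2].astype(np.float32)),np.median(Q,0))
E
```

```text
7.7 [0.52213864 0.27783231 0.18020941] [-1.57149100e+00 -4.07113058e-04  1.17848473e+00] [ 0.50669695 -0.50776176  0.44670543] 0.09331699911718194
[258.92070292 192.96169379]
775 ((0.5209084153175354, 0.285015732049942), (0.022709421813488007, 0.02222459949553013), 67.20393371582031) [0.52000189 0.28480257 0.09008896]
```

View pics/w2.png

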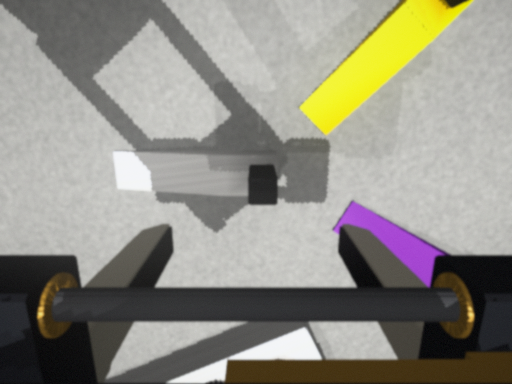

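>>> carry_out:
  moves:
    - [[-0.05,0.5,-1.2],[0,0,0]]
    - [[0,0,-1.5],[0,0,0]]
    - [[0,0,-1.5],[0,0,0]]
    - [[0,0,-1.5],[0,0,0]]
    - [[0,0,-1.5],[0,0,0]]
    - [[0,0,-1.5],[0,0,0]]
    - [[0,0,-1.5],[0,0,0]]
    - [[0,0,-1.2],[0,0,0]]
    - [[0,0,-0.9],[0,0,0]]
    - [[0,0,-0.4],[0,0,0]]

```text
t: 8.58
tcp_pos: [0.5215, 0.2808, 0.0508]
ee_rot: [-1.569, 0.002, 1.178]
wrist_force: [-0.2, -0.3, 0.7]
grip_width: 0.0933
```

>>> carry_out:
  moves:
    - [[0,0,0],[0,0,0]]
    - [[0,0,0],[0,0,0]]
    - [[0,0,0],[0,0,0]]
    - [[0,0,0],[0,0,0]]
    - [[0,0,0],[0,0,0]]
    - [[0,0,0],[0,0,0]]
    - [[0,0,0],[0,0,0]]
    - [[0,0,0],[0,0,0]]
    - [[0,0,0],[0,0,0]]
    - [[0,0,0],[0,0,0]]
  claw: 1
  squeeze: 30

```text
t: 9.42
tcp_pos: [0.5221, 0.2818, 0.0527]
ee_rot: [-1.571, 0.0, 1.179]
wrist_force: [-0.2, 0.0, 0.6]
grip_width: 0.0305
```

>>> carry_out:
  moves:
    - [[0,0,0],[0,0,0]]
    - [[0,0,0],[0,0,0]]
    - [[0,0,0],[0,0,0]]
    - [[0,0,0],[0,0,0]]
    - [[0,0,0],[0,0,0]]
    - [[0,0,0],[0,0,0]]
    - [[0,0,0],[0,0,0]]
    - [[0,0,0],[0,0,0]]
    - [[0,0,0],[0,0,0]]
    - [[0,0,0],[0,0,0]]

```text
t: 10.25
tcp_pos: [0.5222, 0.2818, 0.0527]
ee_rot: [-1.571, -0.0, 1.179]
wrist_force: [1.4, 1.3, -1.0]
grip_width: 0.0239
```

```bash
python3 - <<'E'
from h import *
s=state();print(s)
c=snap('top','top3')
E
```

```text
{'t': 10.25, 'joint_pos': array([ 3.07065136e-01,  4.99137493e-01,  1.63812615e+00,  2.76984970e-05,
        1.00415344e+00, -8.71953662e-01]), 'qvel': array([-3.49494305e-04, -2.56701858e-05, -1.05142117e-03,  1.05850691e-03,
       -4.72008167e-04,  1.54112288e-03]), 'effort': array([-4.59802793e-01, -5.17871404e+01, -2.24215311e+01, -2.69143386e-01,
        5.53763844e-01,  1.82659429e-02]), 'tcp_pos': array([0.52217213, 0.28182374, 0.05268589]), 'ee_rot': array([-1.57091571e+00, -1.30845958e-04,  1.17900394e+00]), 'wrist_force': array([ 1.36769742,  1.27026601, -0.98957328]), 'wrist_torque': array([ 0.20996472, -0.21100552,  0.01554354]), 'grip_width': 0.023916030646698016}
```

View pics/top3.png

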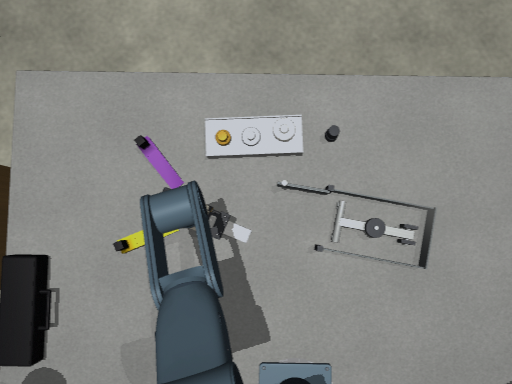

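>>> carry_out:
  moves:
    - [[0.17,-0.72,0],[0,0,0.011]]
    - [[0.17,-0.72,0],[0,0,0.011]]
    - [[0.17,-0.72,0],[0,0,0.011]]
    - [[0.17,-0.72,0],[0,0,0.011]]
    - [[0.17,-0.72,0],[0,0,0.011]]
    - [[0.17,-0.72,0],[0,0,0.011]]
    - [[0.17,-0.72,0],[0,0,0.011]]
    - [[0.17,-0.72,0],[0,0,0.011]]
    - [[0.17,-0.72,0],[0,0,0.011]]
    - [[0.17,-0.72,0],[0,0,0.011]]

```text
t: 11.13
tcp_pos: [0.5393, 0.209, 0.0527]
ee_rot: [-1.571, -0.0, 1.29]
wrist_force: [-1.7, 2.3, 1.6]
grip_width: 0.0239
```

>>> carry_out:
  moves:
    - [[0.17,-0.72,0],[0,0,0.011]]
    - [[0.17,-0.72,0],[0,0,0.011]]
    - [[0.17,-0.72,0],[0,0,0.011]]
    - [[0.17,-0.72,0],[0,0,0.011]]
    - [[0.17,-0.72,0],[0,0,0.011]]
    - [[0.17,-0.72,0],[0,0,0.011]]
    - [[0.17,-0.72,0],[0,0,0.011]]
    - [[0.17,-0.72,0],[0,0,0.011]]
    - [[0.17,-0.72,0],[0,0,0.011]]
    - [[0.17,-0.72,0],[0,0,0.011]]

```text
t: 11.97
tcp_pos: [0.5562, 0.1371, 0.0527]
ee_rot: [-1.571, 0.0, 1.4]
wrist_force: [-1.0, 2.9, 1.9]
grip_width: 0.0239
```

```bash
python3 - <<'E'
from h import *
c=wrist('w4');snap('top','top4')
s=state();O=np.array([.5181,-.0797]);xf=np.array([-.1708,-.9853]);yf=np.array([.9853,-.1708]);d=s['tcp_pos'][:2]-O;print(d@xf,d@yf,s['wrist_force'])
a=cv2.imread('pics/top4.png')[170:280,240:450];cv2.imwrite('pics/top4c.png',cv2.resize(a,None,fx=3.5,fy=3.5,interpolation=2))
E
```

```text
11.9667 [0.55622747 0.13706615 0.05265591] [-1.57073510e+00  1.90908857e-05  1.40011926e+00] [-0.98758555  2.94112866  1.8929261 ] 0.02390768644419974
-0.21908773398169626 0.0011414531275537802 [ 0.2703619  -2.62780414  0.28745149]
```

View pics/w4.png

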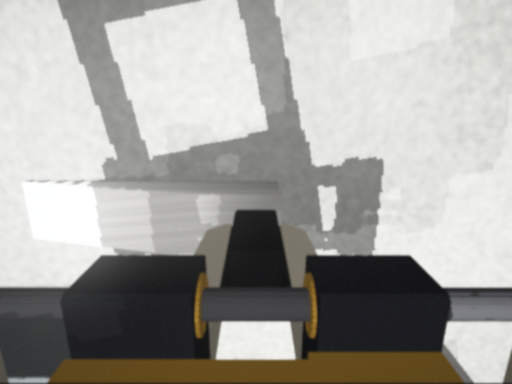

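View pics/top4c.png

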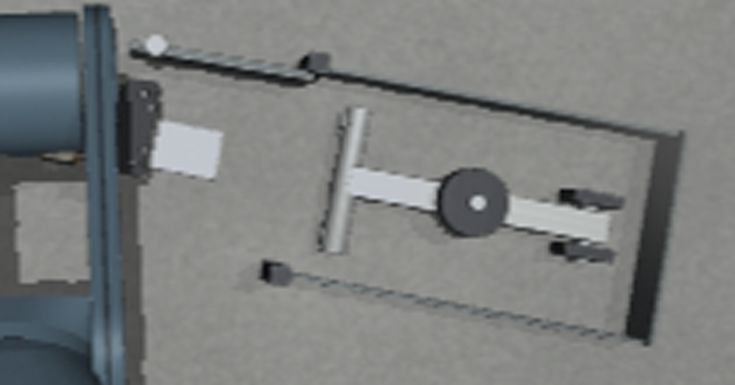

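```bash
python3 - <<'E'
from h import *
c=np.load('pics/top4.npz');I=c['color'].astype(int)
m=(I.min(2)>160);m[:195]=0;m[225:]=0;m[:,:280]=0;m[:,310:]=0
X=pts(c)[m&(c['z_map']>0)];X=X[X[:,2]<.04]
r_=cv2.minAreaRect(X[:,:2].astype(np.float32));print(r_)
O=np.array([.5181,-.0797]);xf=np.array([-.1708,-.9853]);yf=np.array([.9853,-.1708])
for p in cv2.boxPoints(r_):print(p,(p-O)@xf,(p-O)@yf)
u=np.nonzero(m)
q=cv2.boxPoints(cv2.minAreaRect(np.c_[u[1],u[0]].astype(np.float32)))
for a in q:
  p=ray(c,*a,.004)[:2];print(a,(p-O)@xf,(p-O)@yf)
# bar in same image by depth>=.036
P=pts(c)[195:245,328:348];k=(abs(P[...,2]-.038)<.005)&(I[195:245,328:348].min(2)>90);Q=P[k][:,:2]-O;x=Q@xf;y=Q@yf;print('bar x',np.percentile(x,[2,50,98]),y.min(),y.max())
E
```

```text
((0.5349556803703308, 0.00676075741648674), (0.05413859710097313, 0.04079076275229454), 79.57190704345703)
[ 0.5099976  -0.01616984] -0.06121237550187885 -0.018834239464404587
[ 0.55011463 -0.02355302] -0.06078971357602655 0.021954113233683105
[0.55991375 0.02969136] -0.1149250934775549 0.0225150484687066
[0.5197967  0.03707454] -0.1153477554034072 -0.018273304229381088
[282.96155 217.19234] -0.11501576408493634 -0.017957689909749233
[285.65387 203.73079] -0.1144775292041881 0.02229456089765448
[303.73077 207.34618] -0.06046813140186689 0.021702221440993482
[301.03845 220.80772] -0.061118659347195514 -0.018523115772229364
bar x [0.03440734 0.04412122 0.06516763] -0.05968519911788048 0.05947262508216687
```

>>> carry_out:
  moves:
    - [[-0.15,-0.8,0],[0,0,0]]
    - [[-0.15,-0.8,0],[0,0,0]]
    - [[-0.15,-0.8,0],[0,0,0]]
    - [[-0.15,-0.8,0],[0,0,0]]
    - [[-0.15,-0.8,0],[0,0,0]]
    - [[-0.15,-0.8,0],[0,0,0]]
    - [[-0.15,-0.8,0],[0,0,0]]
    - [[-0.15,-0.8,0],[0,0,0]]
    - [[-0.15,-0.8,0],[0,0,0]]
    - [[-0.15,-0.8,0],[0,0,0]]

```text
t: 12.9
tcp_pos: [0.5409, 0.057, 0.0527]
ee_rot: [-1.571, -0.0, 1.399]
wrist_force: [0.1, 2.1, 0.7]
grip_width: 0.024
```

>>> carry_out:
  moves:
    - [[-0.14,-0.8,0],[0,0,0]]
    - [[-0.14,-0.8,0],[0,0,0]]
    - [[-0.14,-0.8,0],[0,0,0]]
    - [[-0.14,-0.8,0],[0,0,0]]
    - [[-0.14,-0.8,0],[0,0,0]]
    - [[-0.14,-0.8,0],[0,0,0]]
    - [[-0.14,-0.8,0],[0,0,0]]
    - [[-0.14,-0.8,0],[0,0,0]]
    - [[-0.14,-0.8,0],[0,0,0]]
    - [[-0.14,-0.8,0],[0,0,0]]

```text
t: 13.73
tcp_pos: [0.5269, -0.023, 0.0527]
ee_rot: [-1.571, -0.0, 1.399]
wrist_force: [-0.1, 2.4, 1.4]
grip_width: 0.0238
```

```bash
python3 - <<'E'
from h import *
s=state();O=np.array([.5181,-.0797]);xf=np.array([-.1708,-.9853]);yf=np.array([.9853,-.1708]);d=s['tcp_pos'][:2]-O;print(d@xf+.155,d@yf,s['wrist_force'],s['ee_rot'],s['tcp_pos'])
snap('scene','scene5');snap('top','top5')
a=cv2.imread('pics/scene5.png')[90:220,80:280];cv2.imwrite('pics/s5c.png',cv2.resize(a,None,fx=3.5,fy=3.5,interpolation=2))
E
```

```text
0.09759018951288248 -0.000997286675450177 [-0.06705602  2.41874161  1.44269604] [-1.57072155e+00 -1.31879402e-05  1.39902778e+00] [ 0.52692307 -0.02296314  0.05266699]
```

View pics/s5c.png

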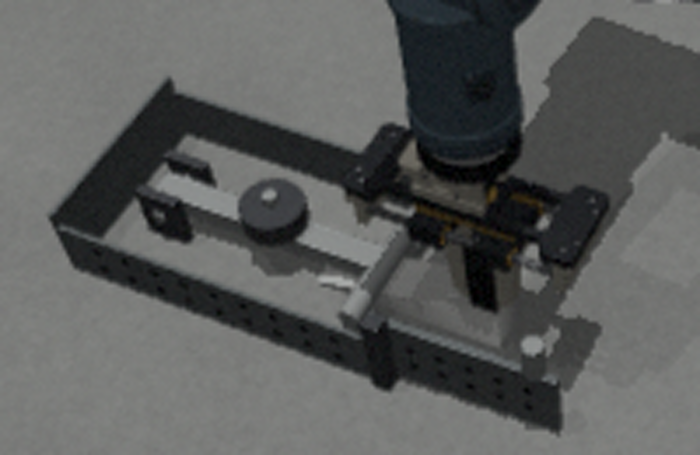

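>>> carry_out:
  moves:
    - [[-0.02,-0.1,0],[0,0,0]]
    - [[-0.02,-0.1,0],[0,0,0]]
    - [[-0.02,-0.1,0],[0,0,0]]
    - [[-0.02,-0.1,0],[0,0,0]]
    - [[-0.02,-0.1,0],[0,0,0]]
    - [[-0.01,-0.1,0],[0,0,0]]
    - [[-0.02,-0.1,0],[0,0,0]]
    - [[-0.01,-0.1,0],[0,0,0]]
    - [[-0.02,-0.1,0],[0,0,0]]
    - [[-0.01,-0.1,0],[0,0,0]]

```text
t: 14.67
tcp_pos: [0.5256, -0.0308, 0.0528]
ee_rot: [-1.571, -0.002, 1.399]
wrist_force: [1.3, 9.5, 3.5]
grip_width: 0.0236
```

>>> carry_out:
  moves:
    - [[-0.02,-0.1,0],[0,0,0]]
    - [[-0.02,-0.1,0],[0,0,0]]
    - [[-0.02,-0.1,0],[0,0,0]]
    - [[-0.01,-0.1,0],[0,0,0]]
    - [[-0.02,-0.1,0],[0,0,0]]
    - [[-0.02,-0.1,0],[0,0,0]]
    - [[-0.02,-0.1,0],[0,0,0]]
    - [[-0.01,-0.1,0],[0,0,0]]
    - [[-0.02,-0.1,0],[0,0,0]]
    - [[-0.02,-0.1,0],[0,0,0]]

```text
t: 15.5
tcp_pos: [0.5237, -0.0408, 0.0527]
ee_rot: [-1.571, -0.002, 1.399]
wrist_force: [1.7, 8.6, 2.2]
grip_width: 0.024
```

>>> carry_out:
  moves:
    - [[-0.02,-0.1,0],[0,0,0]]
    - [[-0.02,-0.1,0],[0,0,0]]
    - [[-0.02,-0.1,0],[0,0,0]]
    - [[-0.01,-0.1,0],[0,0,0]]
    - [[-0.02,-0.1,0],[0,0,0]]
    - [[-0.02,-0.1,0],[0,0,0]]
    - [[-0.02,-0.1,0],[0,0,0]]
    - [[-0.01,-0.1,0],[0,0,0]]
    - [[0,0,0],[0,0,0]]
    - [[0,0,0],[0,0,0]]

```text
t: 16.33
tcp_pos: [0.5222, -0.0489, 0.0527]
ee_rot: [-1.571, -0.002, 1.399]
wrist_force: [1.0, 7.7, 2.8]
grip_width: 0.0237
```

```bash
python3 - <<'E'
from h import *
s=state();O=np.array([.5181,-.0797]);xf=np.array([-.1708,-.9853]);yf=np.array([.9853,-.1708]);d=s['tcp_pos'][:2]-O;print(d@xf+.155,d@yf,s['wrist_force'],s['ee_rot'],s['tcp_pos'])
c=snap('scene','scene6');snap('top','top6')
a=cv2.imread('pics/scene6.png')[90:220,80:280];cv2.imwrite('pics/s6c.png',cv2.resize(a,None,fx=3.5,fy=3.5,interpolation=2))
# bar height comparison: median top height of crossbar in both frames/views
c0=np.load('pics/scene0.npz');t0=np.load('pics/top0.npz');t5=np.load('pics/top5.npz');t6=np.load('pics/top6.npz');c5=np.load('pics/scene5.npz')
for a,b in ((c5,c),(t5,t6),(t0,t6)):
  Pa,Pb=pts(a),pts(b)
  def loc(P,y0,y1,x0=.035,x1=.055):
    d=P[...,:2]-O;x=d@xf;y=d@yf;return (x>x0)&(x<x1)&(y>y0)&(y<y1)&(P[...,2]>.025)&(P[...,2]<.055)
  for rng in ((-.055,-.025),(.02,.055)):
    A=Pa[loc(Pa,*rng)][:,2];B=Pb[loc(Pb,*rng)][:,2]
    if len(A)and len(B):print(rng,len(A),len(B),np.percentile(A,[50,90]).round(4),np.percentile(B,[50,90]).round(4))
E
```

```text
0.12395066433249682 -0.0012165283821507216 [0.95173792 7.67528086 2.82635148] [-1.57059443 -0.00170459  1.39905677] [ 0.52220463 -0.04889896  0.05269461]
(0.02, 0.055) 40 44 [0.0377 0.0398] [0.0423 0.0456]
(-0.055, -0.025) 66 37 [0.0399 0.0431] [0.0437 0.0483]
```

View pics/s6c.png

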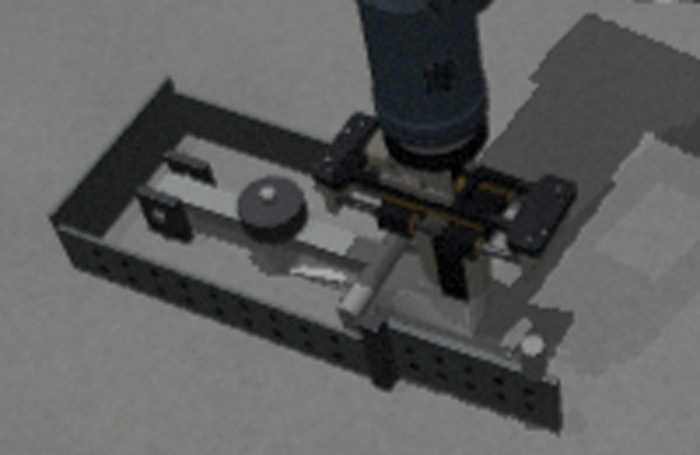

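```bash
python3 - <<'E'
from h import *
a=np.load('pics/top0.npz');b=np.load('pics/top6.npz');d=np.abs(a['color'][105:160,200:345].astype(int)-b['color'][105:160,200:345]).max(2);print('bystander diff px',(d>50).sum())
s=state();print(s['t'],s['qvel'],s['wrist_force'],s['grip_width'])
P=pts(np.load('pics/scene6.npz'));k=(P[...,2]>.1)&(P[...,2]<.115)&(np.hypot(P[...,0]-.617,P[...,1]-.036)<.02);h=P[k].mean(0);print(k.sum(),h,2.970-np.arctan2(h[1]+.0925,h[0]-.592))
# beam weight height change (disc top), scene view
O=np.array([.5181,-.0797]);xf=np.array([-.1708,-.9853]);yf=np.array([.9853,-.1708])
for f in('top0','top5','top6','scene0','scene5','scene6'):
  c=np.load(f'pics/{f}.npz');P=pts(c);e=P[...,:2]-O;x=e@xf;y=e@yf
  o=[]
  for x0,x1 in((.06,.09),(.095,.11)):
    k=(abs(y)<.008)&(x>x0)&(x<x1)&(P[...,2]>.015)&(P[...,2]<.06);o+=[k.sum(),P[k][:,2].mean().round(4) if k.any() else None]
  print(f,o)
E
```

```text
bystander diff px 0
16.4333 [-0.00108271 -0.00032735  0.00047176 -0.00039054  0.00083408 -0.00243515] [1.43526952 7.7214516  2.81149783] 0.02385215038996755
43 [0.61415405 0.04157831 0.10744675] 1.562956272853961
top0 [np.int64(60), np.float64(0.0413), np.int64(30), np.float64(0.041)]
top5 [np.int64(31), np.float64(0.0418), np.int64(29), np.float64(0.0408)]
top6 [np.int64(0), None, np.int64(0), None]
scene0 [np.int64(42), np.float64(0.0388), np.int64(21), np.float64(0.0388)]
scene5 [np.int64(51), np.float64(0.0384), np.int64(19), np.float64(0.0383)]
scene6 [np.int64(51), np.float64(0.0421), np.int64(20), np.float64(0.042)]
```

View pics/top6.png

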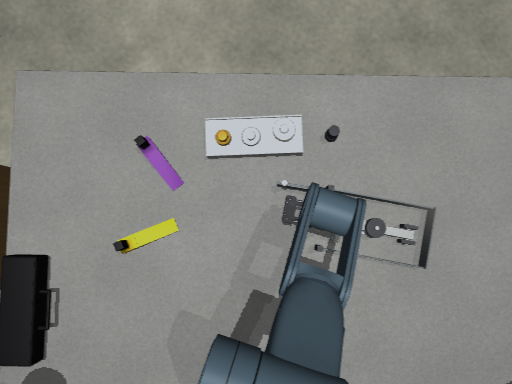

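```bash
python3 -c "
from plant import r,state
print(r.close_job());s=state();print(s['t'],s['tcp_pos'],s['wrist_force'])"
```

```text
the job is handed in; nothing more can be done
None
the job is handed in; nothing more can be done
```

I opened the guard door and pushed the silver wedge flat along the bench, thin end first, under the crossbar. I handed the job in at about 16.4 s of the 61 s allowed, with the gripper still holding the wedge. The hand-in gives no verdict, so what follows is from my own last checks.

- **Door:** it stands at about 1.56 rad, measured from the handle in the scene camera.
- **Lift:** about 4 to 5 mm. The arm's position gives 4 mm, the rise of the beam bar in the depth image gives 4.3 to 5.2 mm, and the crossbar itself gives about 4 to 5 mm. These differ by about 1 mm, and all are inside the 2 to 9 mm window.
- **Wedge:** the grip opening is 24 mm on the 24 mm post with a 30 N squeeze set. The tool tilt is about 0.002 rad, and the thin end is about 79 mm past the bar's centre. The arm was still, with a steady push of about 8 N.
- **Contact with the beam:** by position the fingers should be some 30 mm clear of the crossbar. I had no direct contact reading for the beam, so I could not measure that, nor the force the wedge carries.
- **Bystanders:** the top view showed no pixel change around the shelf parts and the socket. The purple and yellow wedges were never gripped or pushed.

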